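Load the repeater into the test fixture and close its cover

TASK

Lay the white wireless repeater flat, lights up, in the blue pocket of the test fixture, with its antennas pointing out over the fixture's open side, away from the hinge; set it down and let go gently. Then take the fixture's hinged cover by its black bar and lower it gently all the way down onto its stop, without letting it drop, and let go. Leave the power strip, mug, power adapter and screwdriver where they are.

Things in the scene. Friction and masses are not known exactly. Their poses are not given: they have to be found in the camera images.
- repeater: Loose white repeater, 0.2 kg: flat box 110 (x) x 62 (y) x 34 (z) mm, green lights on top; four rigid antennas, 9 mm thick, run from its -x end to x = -140 mm, at y = ±6 and ±18 mm, 14 mm above the underside. Origin: centre of the box's underside; z up. Starts flat on the desk, left of the fixture. Grip it across the 62 mm sides at mid-box.
- antenna_tips (a point): Point in the middle of the repeater's row of antenna tips, 140 mm along -x from its origin and 14 mm above its underside; same axes as the repeater.
- fixture: Test fixture fixed to the desk: aluminium plate 220 (x) x 170 (y) x 15 mm (x = -100 to +120 mm), a blue pocket of four low corner stops, two dark hinge brackets 70 mm high at its +x end, two rubber rests 53 mm high at x = -53, y = ±62 mm. Origin: on the desk under the pocket's centre; z up, +x towards the hinge, -x the open side for the antennas, roughly towards the robot.
- nest (a point): Centre of the pocket's floor, 15 mm above the desk, fixture's axes. Pocket 114 (x) x 66 (y) mm: 2 mm play round the repeater. Corner stops rise 14 mm above the floor, the top 6 mm sloped as lead-in; the long sides are open over the middle 78 mm for the fingers. Antennas lie between the -x stops. Seated, the repeater's origin is at this point, its axes along the fixture's.
- cover (a joint): Cover angle (rad): 0 fully down on its stop, grows as it opens, 1.57 upright, 1.75 open stop, leaning away from the pocket. Starts at 1.62 to 1.75 and stands there by hinge friction; let go below about 1.2 it falls shut. Cover: 0.35 kg, yellow frame, clear window, 140 mm long from the hinge, 130 wide, 8 thick; closed, its underside is 54 mm up, 5 mm over a seated repeater.
- cover_hinge (a point): Middle of the cover's hinge line, which runs along the fixture's y axis at x = 80, z = 58 mm in the fixture's frame. Its axes turn with the cover (the fixture's when closed; opening turns about +y).
- cover_handle (a point): Middle of the black round bar (14 mm thick, 110 mm long along y) at the cover's free end; cover's axes. Closed, it is 187 mm from the hinge along -x, 12 mm above it (70 mm above the desk). A 40 mm gap parts it from the cover's edge, bridged by arms at y = ±52 mm. It can be pinched from straight above at every cover angle, and turns in the fingers' grip.
- power_strip: White power strip, 62 x 270 x 38 mm, with orange and blue sockets, lying on the desk beyond the repeater. Origin: centre of its underside; long along y. To be left alone.
- mug: Blue mug, 80 mm wide, 90 mm high, standing right of the fixture. Origin: centre of its underside. To be left alone.
- adapter: Black power adapter, 110 x 52 x 32 mm, lying right of the fixture. Origin: centre of its underside. To be left alone.
- screwdriver: Screwdriver, 190 mm long, lying on the desk near the robot's right. To be left alone.
Mind the look-alikes: they are no part of the job. Leave any pink, purple or red look-alike of the repeater alone.

How it is judged (in metres and radians):
On the way, in this order (a step that is already met when the one before it is completed fails the run):
1. the repeater lies seated in the pocket, antennas away from the hinge, released, while the cover is still open (horizontal distance between repeater and nest below 0.006 m and z of repeater in the frame of nest between -0.003 and 0.003 m and angle between repeater's own z axis and vertical below 0.04 rad and x of antenna_tips in the frame of nest below -0.12 m and value of joint cover above 1.2 rad and contact force between the fingers and repeater below 0.1 N), for 0.2 s.
2. the cover is fully down (value of joint cover below 0.03 rad), for 0.2 s.
At the end, for the whole second after the job is handed in: The cover is fully down (angle under 0.03 rad) and the repeater rests in the pocket: its origin within 6 mm of the pocket's centre in plan and 3 mm in height, tilted under 0.04 rad, square within 0.08 rad, antennas on the open side away from the hinge, all at rest and released (value of joint cover below 0.03 rad and horizontal distance between repeater and nest below 0.006 m and z of repeater in the frame of nest between -0.003 and 0.003 m and angle between repeater's own z axis and vertical below 0.04 rad and angle between the x axis of repeater and the x axis of fixture, either way round below 0.08 rad and x of antenna_tips in the frame of nest below -0.12 m and linear speed of repeater below 0.02 m/s); the robot touches nothing.
It fails at once if the cover falls: it moves down faster than 1.6 rad/s (about 0.3 m/s at the bar) in the last 0.25 rad above its stop (value of joint cover below 0.25 rad and velocity of joint cover below -1.6 rad/s).
It fails at once if the repeater is dropped into the pocket: faster than 0.5 m/s within 25 mm of its seat (distance between repeater and nest below 0.025 m and linear speed of repeater above 0.5 m/s).
It fails at once if the power strip, mug, adapter or screwdriver is moved by more than 30 mm (distance of any of power_strip, mug, adapter, screwdriver from where it was at the start of the episode above 0.03 m).
It also fails if it takes over 64 s, if anything falls off the work surface, if the arm or the gripper's body presses on something with over 40 N, if the wrist force passes 120 N, or if a joint passes its speed limit or range.

ROBOT

A 6-joint arm with a two-finger parallel gripper is mounted at the origin on the work surface. World frame = base frame: x ahead of the robot, y to its left, z up, the work surface at z = 0. Lengths are in m, angles in degrees, forces in N, time in s.
With the tool pointing down it reaches from about 0.375 to 0.75 m from the base axis. Payload 9 kg.
Tool frame: the origin (TCP) lies on the centre line of the jaws, within the pads' length; the fingertips stand 8 mm ahead of it and the grasp point (between the pads) lies 11 mm behind it (env.finger_overhang is the distance from the TCP to the fingertips, in m); z points along the fingers, y is the line along which they close (so a half turn about z gives the same grasp; the last joint's range is limited). The gripper opens to 85 mm and grips with 20 to 120 N. Pads are 22 mm wide; open, the fingers measure 114 mm over their backs; the gripper's body (76 mm by 85 mm) begins 54 mm behind the grasp point. The pads swing forward as they close: fully open they stand 13 mm farther back than shut.
Start: joints at [-86.499, 5.964, 5.575, 89.605, 0, 77.527], TCP at [0.165, -0.577, 0.239] pointing down, gripper open.
Joint ranges: [-171.21, 171.21], [-48.23, 106.86], [-62.78, 66.21], [-105.2, 120.99], [-86.42, 89.51], [-180, 180]. Speed limits (degrees/s): [127.2, 127.2, 147.25, 180, 180, 180].

INTERFACE

Orientations are given as [roll, pitch, yaw] about the fixed x, y, z axes, in that order (R = Rz(yaw) Ry(pitch) Rx(roll)).
In Python, from workcell import env, viewer, ticket gives the robot as it stands. The module is installed in compiled form; this text tells all that it offers.
- The arm moves only by the shell command python3 -m creep 'ROWS' [FORCE]. ROWS is JSON, a list of rows, each a list of 7 numbers: the shift along the tool's x, y, z in m, then the turn, a rotation vector about the tool's x, y, z in rad, then the closure, from 0 (fully open) to 1 (shut). A call has 1 to 8 rows; each row is the pose to reach, as a shift and turn from the pose commanded when the call began, along the tool's axes at that moment; what a row does not reach only later rows make up. A row lasts 1/8 s, in which the tool goes at most 62.5 mm and 10.7 degrees, less where a joint would pass 70% of its speed; a pose out of reach is approached as far as the arm can. A call with a gripper value outside its range is refused whole. The fingers move at their own pace and stop on an object; FORCE is the grip in N (left out, the last holds). Time passes only in rows, so rows that repeat a pose let the fingers close. It gives the time, the measured TCP pose, the force, the opening and the grip force at its end, in the units of the state.
- env.state(): the state, without advancing time (a new reading comes with each control period).
- viewer.get_image(name): name is "side" or "top"; returns a dict with "pixels" (480x640x3 uint8, blue, green, red), "fx", "fy", "cx", "cy" (pixels), "k1" (the pictures are not rectified: a ray, as slopes to the right and down, at radius r is drawn at 1 + k1 r^2 times it, then the intrinsics apply), "R" (3x3) and "t" (3): a world point X has camera coordinates R X + t. Camera axes: x right, y down, z forward; pixel columns grow to the right and rows downward; lengths in m; the calibration is good to about 2 mm. A picture is of the moment at which its call begins. There is no depth.
- ticket.close_job(): hands the job in; it is judged then, once.
The state is a dict: "clock": time; "joint_positions": joint angles; "qvel": joint speeds; "joint_efforts": joint torques, N m; "tool_pos": TCP position; "ee_rot": TCP orientation; "wrist_force": force on the tool from outside, world axes, zero at the start; "wrist_torque": the same for the moment, N m; "gripper_width": finger opening in m; "finger_force": force on a finger pad.
Only numpy, scipy, OpenCV 4.12 (cv2) and the standard library are available. Lean on these libraries where they do the work, as an engineer would, in place of code of your own. Each camera call takes 0.05 s, during which the arm holds its last target. There are 200 camera calls.

## Working session

There is one attempt and no reset: what is moved stays moved. The work goes in short steps, Python scripts to look and compute and a shell command to move; the robot and the scene stay as the last step left them, time stands still between calls to the robot, and variables do not carry over. Pictures are saved under pics/ and viewed, at most 14 in all, crops included, and the job is handed in when it is done.

```bash
mkdir -p pics; cat > h.py <<'E'
import numpy as np, cv2, json
from workcell import env, viewer, ticket
from scipy.spatial.transform import Rotation as Ro
def grab(n,save=None):
    im=viewer.get_image(n)
    for k in("R","t"): im[k]=np.array(im[k],float)
    im["pixels"]=np.ascontiguousarray(im["pixels"])
    if save: cv2.imwrite("pics/"+save,im["pixels"])
    return im
def ray(im,uv):
    K=np.array([[im["fx"],0,im["cx"]],[0,im["fy"],im["cy"]],[0,0,1.]])
    p=cv2.undistortPoints(np.array(uv,float).reshape(-1,1,2),K,np.array([im["k1"],0,0,0.])).reshape(-1,2)
    d=np.c_[p,np.ones(len(p))]@im["R"]
    return -im["R"].T@im["t"],d
def onz(im,uv,z):
    c,d=ray(im,uv); return c+d*((z-c[2])/d[:,2])[:,None]
def tri(i1,u1,i2,u2):
    c1,d1=ray(i1,u1);c2,d2=ray(i2,u2);out=[]
    for a,b in zip(d1,d2):
        s=np.linalg.lstsq(np.c_[a,-b],c2-c1,rcond=None)[0]
        p,q=c1+s[0]*a,c2+s[1]*b; out.append(np.r_[(p+q)/2,np.linalg.norm(p-q)])
    return np.array(out)
def proj(im,X):
    K=np.array([[im["fx"],0,im["cx"]],[0,im["fy"],im["cy"]],[0,0,1.]])
    return cv2.projectPoints(np.array(X,float).reshape(-1,1,3),cv2.Rodrigues(im["R"])[0],im["t"],K,np.array([im["k1"],0,0,0.]))[0].reshape(-1,2)
E
python3 - <<'E'
from h import *
np.set_printoptions(precision=4,suppress=True)
for n in("side","top"):
    im=grab(n,n+"0.png"); print(n,-im["R"].T@im["t"],im["R"],im["fx"],im["k1"])
print(env.state(),env.finger_overhang)
E
```

```text
side [-0.2355 -0.7588  1.2045] [[ 0.7267 -0.6869 -0.0024]
 [-0.4992 -0.5257 -0.6887]
 [ 0.4719  0.5017 -0.725 ]] 545.6150094920317 -0.14416557678680753
top [0.1804 0.0427 1.5006] [[-0.0155 -0.9999 -0.0062]
 [-0.9747  0.0164 -0.223 ]
 [ 0.223   0.0026 -0.9748]] 531.3666278635507 0.050464186310162376
{'clock': 0.1, 'joint_positions': array([-86.501 ,   5.996 ,   5.5332,  89.6027,  -0.0009,  77.5272]), 'qvel': array([-0.0828, -0.0772,  0.1743, -0.0234, -0.0446,  0.0343]), 'joint_efforts': array([  0.0069, -55.8211,  50.4716,   0.0134,  -0.0002,  -0.    ]), 'tool_pos': array([ 0.1651, -0.5766,  0.2386]), 'ee_rot': array([-179.9359,   -0.0132,   15.9717]), 'wrist_force': array([ 0.3418, -0.0786,  1.4952]), 'wrist_torque': array([-0.0319, -0.0303, -0.0405]), 'finger_force': 0.0, 'gripper_width': 0.0852060454268694} 0.008
```

View pics/top0.png

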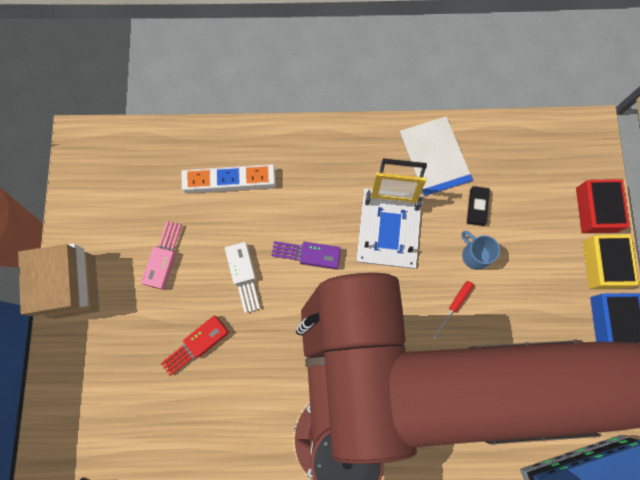

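View pics/side0.png

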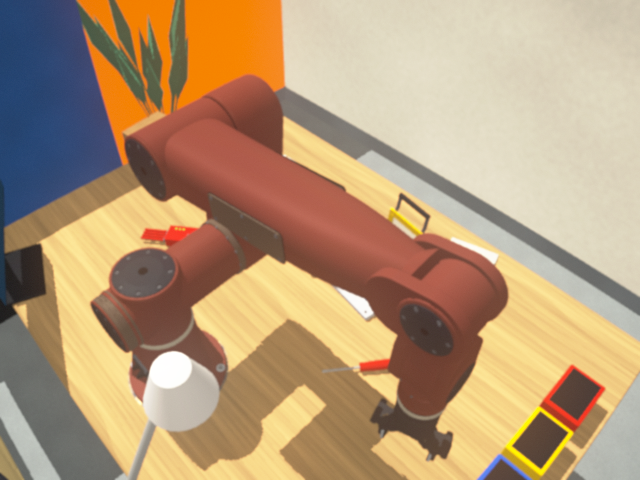

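The top view shows the white repeater at (240,263) with antennas towards (250,308), the pocket at (390,230) and the bar at (403,163). The purple look-alike is at (320,255). In the side view the arm hides the fixture.

```bash
python3 - <<'E'
from h import *
np.set_printoptions(precision=4,suppress=True)
im=grab("top"); p=im["pixels"]
def m(z,**k):
    for n,uv in k.items(): print(n,onz(im,uv,z)[0])
m(.034,rep=(240,263)); m(.014,tips=(250,308)); m(.015,nest=(390,230)); m(.245,bar=(403,163)); m(.0,driver=(455,305),mug=(480,255),purp=(320,255),strip=(228,180))
c=p[215:325,205:275]; d=p[150:275,350:430]
out=np.zeros((600,800,3),np.uint8)
a=cv2.resize(c,None,fx=5,fy=5,interpolation=cv2.INTER_CUBIC); b=cv2.resize(d,(0,0),fx=4.7,fy=4.7,interpolation=cv2.INTER_CUBIC)
out[:a.shape[0],:a.shape[1]]=a; out[:b.shape[0],400:400+b.shape[1]]=b[:600,:400]
cv2.imwrite("pics/crop1.png",out)
E
```

```text
rep [0.4744 0.2732 0.034 ]
tips [0.3498 0.2459 0.014 ]
nest [ 0.568 -0.155  0.015]
bar [ 0.6808 -0.1644  0.245 ]
driver [ 0.3509 -0.3293  0.    ]
mug [ 0.4933 -0.411   0.    ]
purp [0.5009 0.048  0.    ]
strip [0.734  0.3186 0.    ]
```

View pics/crop1.png

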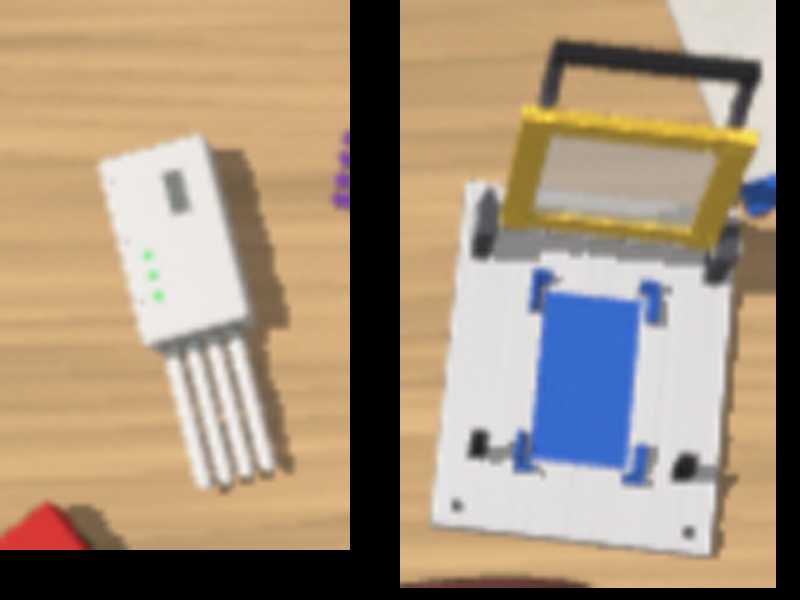

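```bash
python3 -m creep '[[0.2,-0.09,-0.1,0,0,-0.5,0],[0.4,-0.175,-0.1,0,0,-1.05,0],[0.4,-0.175,-0.1,0,0,-1.05,0],[0.4,-0.175,-0.1,0,0,-1.05,0],[0.4,-0.175,-0.1,0,0,-1.05,0],[0.4,-0.175,-0.1,0,0,-1.05,0],[0.4,-0.175,-0.1,0,0,-1.05,0],[0.4,-0.175,-0.1,0,0,-1.05,0]]' 30
python3 -m creep '[[0.3,-0.02,0,0,0,-1.05,0],[0.3,-0.02,0,0,0,-1.05,0],[0.3,-0.02,0,0,0,-1.05,0],[0.3,-0.02,0,0,0,-1.05,0],[0.3,-0.02,0,0,0,-1.05,0],[0.3,-0.02,0,0,0,-1.05,0],[0.3,-0.02,0,0,0,-1.05,0]]'
python3 - <<'E'
from h import *
a=grab("side","s1.png")["pixels"];b=grab("top","t1.png")["pixels"]
cv2.imwrite("pics/both1.png",np.hstack([cv2.resize(a,(400,300)),cv2.resize(b,(400,300))]))
s=env.state();print(s["tool_pos"],s["ee_rot"],s["clock"])
E
```

```text
clock: 1.15
tool_pos: [0.5039, -0.2959, 0.3399]
ee_rot: [179.9, -0.0, 76.4]
wrist_force: [0.2, -0.7, 0.2]
gripper_width: 0.0855
finger_force: 0.0
clock: 2.02
tool_pos: [0.5538, -0.0026, 0.3389]
ee_rot: [-180.0, -0.0, 136.3]
wrist_force: [0.5, 0.4, -0.6]
gripper_width: 0.0856
finger_force: 0.0
[ 0.55386122 -0.00327914  0.33897468] [-1.79974764e+02 -1.71825066e-02  1.36079099e+02] 2.125
```

View pics/both1.png

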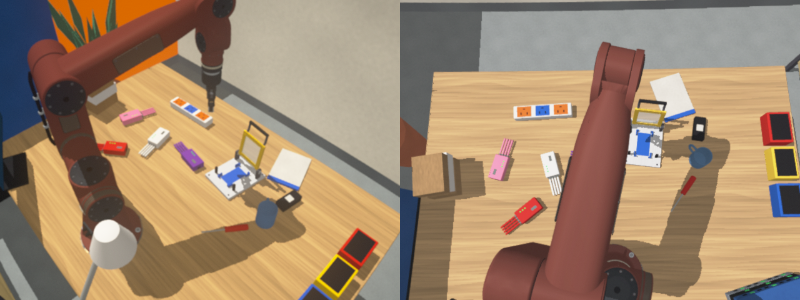

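The arm is now out of the way in the side view. The repeater is at about (248,226) full-res, the pocket at (376,275) and the bar at (413,203).

```bash
python3 - <<'E'
from h import *
a=cv2.imread("pics/s1.png")
c=a[195:260,210:280]; d=a[185:325,325:440]
out=np.zeros((600,800,3),np.uint8)
x=cv2.resize(c,None,fx=4.5,fy=4.5,interpolation=cv2.INTER_CUBIC); y=cv2.resize(d,None,fx=4.2,fy=4.2,interpolation=cv2.INTER_CUBIC)
out[:x.shape[0],:x.shape[1]]=x; out[:y.shape[0],317:317+y.shape[1]]=y
cv2.imwrite("pics/crop2.png",out)
for n,f,(u0,u1,v0,v1) in(("side","s1.png",(210,280,195,260)),("top","top0.png",(205,275,215,325))):
    p=cv2.imread("pics/"+f)[v0:v1,u0:u1]; h=cv2.cvtColor(p,cv2.COLOR_BGR2HSV)
    m=((h[...,1]<45)&(h[...,2]>120)).astype(np.uint8)*255
    m=cv2.morphologyEx(m,cv2.MORPH_CLOSE,np.ones((3,3)))
    body=cv2.morphologyEx(cv2.resize(m,None,fx=4,fy=4),cv2.MORPH_OPEN,cv2.getStructuringElement(cv2.MORPH_ELLIPSE,(45,45)))
    k=max(cv2.findContours(body,0,2)[0],key=cv2.contourArea)
    print(n,"body poly",(cv2.approxPolyDP(k,10,True).reshape(-1,2)/4+[u0,v0]-.375).round(1).tolist())
    k=max(cv2.findContours(m,0,2)[0],key=cv2.contourArea)
    print(" whole",(cv2.approxPolyDP(k,2,True).reshape(-1,2)+[u0,v0]).tolist())
    g=((h[...,0]>45)&(h[...,0]<85)&(h[...,1]>60)&(h[...,2]>130)).astype(np.uint8)
    print(" lights",[(q[4]) for q in [()]] if 0 else (cv2.connectedComponentsWithStats(g)[3][1:]+[u0,v0]).round(1).tolist())
for n,f,(u0,u1,v0,v1) in(("side","s1.png",(325,425,225,325)),("top","top0.png",(355,420,180,260))):
    p=cv2.imread("pics/"+f)[v0:v1,u0:u1]; h=cv2.cvtColor(p,cv2.COLOR_BGR2HSV)
    m=((h[...,0]>100)&(h[...,0]<125)&(h[...,1]>130)).astype(np.uint8)
    for k in sorted(cv2.findContours(m,0,2)[0],key=cv2.contourArea)[-5:]:
        M=cv2.minAreaRect(k); print(n,"blue",cv2.contourArea(k),(np.array(M[0])+[u0,v0]).round(1),(cv2.approxPolyDP(k,2.5,True).reshape(-1,2)+[u0,v0]).tolist())
E
```

```text
side body poly [[268.9, 209.1], [253.4, 204.6], [237.9, 220.1], [237.1, 227.9], [225.4, 239.9], [225.9, 245.9], [233.4, 248.9], [247.1, 235.9], [253.1, 234.9], [269.4, 217.4]]
 whole [[270, 210], [255, 204], [237, 222], [238, 228], [223, 244], [233, 249], [269, 217]]
 lights []
top body poly [[240.9, 242.1], [227.4, 246.1], [225.1, 254.1], [242.6, 307.6], [248.1, 310.9], [256.4, 308.9], [258.9, 301.9], [248.9, 249.9]]
 whole [[243, 242], [225, 247], [233, 282], [238, 285], [246, 312], [259, 308], [253, 285], [254, 272], [247, 246]]
 lights [[234.0, 265.5], [235.0, 269.5], [236.0, 273.5]]
side blue 0.0 [350. 281.] [[350, 281]]
side blue 0.0 [397.  277.5] [[397, 277]]
side blue 0.0 [382.  262.5] [[382, 262]]
side blue 434.0 [373.5 280.5] [[392, 278], [379, 268], [355, 283], [367, 296], [382, 284], [380, 279]]
top blue 3.0 [375.1 246.3] [[375, 243], [377, 249]]
top blue 5.5 [378.8 210.6] [[381, 208], [378, 214]]
top blue 6.0 [400.3 248.4] [[401, 245], [400, 252]]
top blue 8.0 [403.  213.5] [[402, 210], [404, 217]]
top blue 639.5 [388.9 230.3] [[381, 212], [378, 246], [397, 248], [400, 215]]
```

View pics/crop2.png

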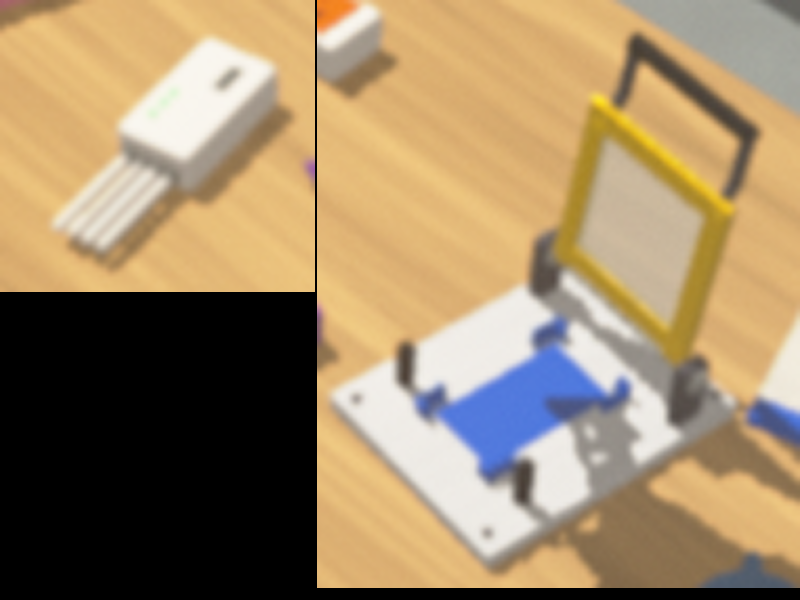

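The crops show the repeater's top-face corners, the plate corners and holes, the rests and the bar ends in both views. Next I triangulate these.

```bash
cat > m.py <<'E'
from h import *
np.set_printoptions(precision=4,suppress=True)
T=grab("top");S=grab("side")
un=lambda pts,s,o,off=0:(np.array(pts,float)-[off,0]+.5)/s-.5+o
def show(n,t,s):
    r=tri(T,t,S,s)
    for x in r: print(n,x)
    return r
r=show("rep top corner",un([(100,163),(203,136),(147,345)],5,[205,215]),un([(210,38),(277,70),(120,128)],4.5,[210,195]))
show("lights",[(234,265.5),(236,273.5)],un([(174,93),(150,114)],4.5,[210,195]))
f=show("hole",un([(457,505),(688,532)],4.7,[350,150],400),un([(356,398),(487,533)],4.2,[325,185],317))
show("plate NL NR FL",un([(432,522),(712,553),(467,183)],4.7,[350,150],400),un([(330,398),(489,556),(525,285)],4.2,[325,185],317))
show("blue FL NL NR",[(381,212),(378,246),(397,248)],un([(553,345),(441,410),(487,462)],4.2,[325,185],317))
show("bar ends",un([(558,50),(758,70)],4.7,[350,150],400),un([(637,42),(753,134)],4.2,[325,185],317))
# single view, top camera
P=onz(T,un([(100,163),(203,136),(147,345)],5,[205,215]),.034);print("rep top view",P)
tips=onz(T,un([(203,487),(224,485),(246,478),(267,471)],5,[205,215]),.014);print("tips",tips.mean(0))
# pockets by top mask: stops and floor
fl=onz(T,[(381,212),(378,246),(397,248),(400,215)],.015);print("floor",fl,fl.mean(0),onz(T,[(388.9,230.3)],.015))
for a,b in((1,0),(2,3)): d=fl[b]-fl[a];print("yaw floor",np.degrees(np.arctan2(d[1],d[0])),np.linalg.norm(d))
pl=onz(T,un([(432,522),(712,553),(467,183)],4.7,[350,150],400),.015)
d=pl[2]-pl[0];e=pl[0]-pl[1];print("plate yaw",np.degrees(np.arctan2(d[1],d[0])),np.degrees(np.arctan2(-e[0],e[1])),np.linalg.norm(d),np.linalg.norm(e))
E
python3 m.py
```

```text
rep top corner [0.5226 0.3181 0.0291 0.0015]
rep top corner [0.5372 0.2605 0.0273 0.0003]
rep top corner [0.418  0.2888 0.0299 0.0027]
lights [0.4686 0.2906 0.0292 0.0002]
lights [0.4445 0.2852 0.0291 0.0024]
hole [ 0.4898 -0.0709  0.0123  0.0011]
hole [ 0.4707 -0.21    0.0128  0.001 ]
plate NL NR FL [ 0.4804 -0.0557  0.0069  0.0014]
plate NL NR FL [ 0.4576 -0.2237  0.0136  0.0006]
plate NL NR FL [ 0.6839 -0.0754 -0.0054  0.0398]
blue FL NL NR [ 0.6227 -0.1312  0.0122  0.0015]
blue FL NL NR [ 0.5217 -0.1189  0.0146  0.0007]
blue FL NL NR [ 0.513  -0.1717  0.0151  0.0032]
bar ends [ 0.6911 -0.1158  0.2393  0.0008]
bar ends [ 0.6768 -0.2215  0.2406  0.0013]
rep top view [[0.5207 0.3175 0.034 ]
 [0.5355 0.2596 0.034 ]
 [0.4162 0.2888 0.034 ]]
tips [0.3423 0.2413 0.014 ]
floor [[ 0.6225 -0.1313  0.015 ]
 [ 0.5213 -0.1186  0.015 ]
 [ 0.5145 -0.1727  0.015 ]
 [ 0.6125 -0.186   0.015 ]] [ 0.5677 -0.1521  0.015 ] [[ 0.5672 -0.1518  0.015 ]]
yaw floor -7.14161605645922 0.10205956937244022
yaw floor -7.733386436250687 0.09889447852853743
plate yaw -7.501210281109404 -7.399645851339034 0.21759087883918016 0.16952561582543704
```

```bash
python3 -m creep '[[0.25,0.145,0.1,0,0,-1.02,0],[0.25,0.145,0.1,0,0,-1.02,0],[0.25,0.145,0.1,0,0,-1.02,0],[0.25,0.145,0.1,0,0,-1.02,0],[0.25,0.145,0.22,0,0,-1.02,0],[0.25,0.145,0.22,0,0,-1.02,0],[0.25,0.145,0.22,0,0,-1.02,0],[0.25,0.145,0.22,0,0,-1.02,0]]'
cat >> h.py <<'E'
def go(x,y,z,yaw):
    s=env.state();R=Ro.from_euler("xyz",s["ee_rot"],degrees=True)
    Rt=Ro.from_euler("xyz",[180,0,yaw],degrees=True)
    print("rows",np.r_[R.inv().apply(np.array([x,y,z])-s["tool_pos"]),(R.inv()*Rt).as_rotvec()].round(4),s["tool_pos"].round(4),s["ee_rot"].round(2),s["clock"])
E
python3 -c "
from h import *
go(.4755,.274,.014,194.5)"
```

```text
clock: 3.22
tool_pos: [0.4721, 0.2745, 0.1174]
ee_rot: [-180.0, -0.2, -165.3]
wrist_force: [-0.1, 0.3, -0.0]
gripper_width: 0.0854
finger_force: 0.0
rows [-0.0035 -0.0013  0.1034 -0.0002 -0.0037  0.003 ] [0.4721 0.2745 0.1174] [-179.99   -0.21 -165.33] 3.225
```

Descend, close and lift a little.

```bash
python3 -m creep '[[-0.003,-0.001,0.04,0,0,0,0],[-0.003,-0.001,0.08,0,0,0,0],[-0.003,-0.001,0.103,0,0,0,0],[-0.003,-0.001,0.103,0,0,0,0],[-0.003,-0.001,0.103,0,0,0,0]]' 40
python3 -m creep '[[0,0,0,0,0,0,0.6],[0,0,0,0,0,0,0.6],[0,0,0,0,0,0,0.6],[0,0,0,0,0,0,0.6],[0,0,0,0,0,0,0.6],[0,0,0,0,0,0,0.6]]' 40
python3 -m creep '[[0,0,-0.02,0,0,0,0.6],[0,0,-0.06,0,0,0,0.6],[0,0,-0.1,0,0,0,0.6],[0,0,-0.14,0,0,0,0.6],[0,0,-0.14,0,0,0,0.6],[0,0,-0.14,0,0,0,0.6]]'
python3 - <<'E'
from h import *
go(.5675,-.152,.15,172.5)
a=grab("side","s2.png")["pixels"];b=grab("top","t2.png")["pixels"]
cv2.imwrite("pics/both2.png",np.hstack([cv2.resize(a[120:300,180:380],(400,360)),cv2.resize(b[180:360,180:380],(400,360))]))
E
```

```text
clock: 3.85
tool_pos: [0.4783, 0.2748, 0.0185]
ee_rot: [-180.0, 0.2, -165.3]
wrist_force: [0.3, -0.9, 0.7]
gripper_width: 0.0857
finger_force: 0.0
clock: 4.6
tool_pos: [0.4778, 0.2751, 0.018]
ee_rot: [-180.0, 0.1, -165.3]
wrist_force: [-0.6, -1.3, 6.3]
gripper_width: 0.0607
finger_force: 43.7
clock: 5.35
tool_pos: [0.4764, 0.2748, 0.1557]
ee_rot: [-180.0, -0.0, -165.3]
wrist_force: [-0.2, -0.5, -1.9]
gripper_width: 0.0613
finger_force: 44.7
rows [ 2.050e-02 -4.359e-01  5.800e-03 -2.000e-04 -5.000e-04  3.881e-01] [0.4764 0.2748 0.1557] [-1.7999e+02 -3.0000e-02 -1.6527e+02] 5.35
```

View pics/both2.png

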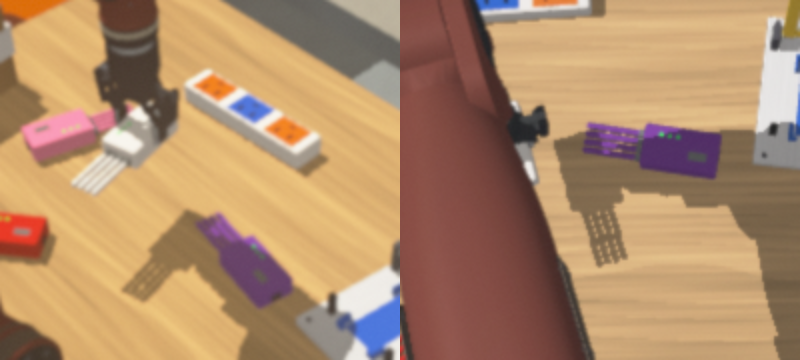

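The repeater is held square at mid-box, antennas towards the robot. Carry it over the pocket.

```bash
python3 -m creep '[[0.001,-0.03,0,0,0,0.03,0.6],[0.003,-0.08,0,0,0,0.08,0.6],[0.006,-0.14,0,0,0,0.14,0.6],[0.009,-0.2,0,0,0,0.2,0.6],[0.012,-0.26,0,0,0,0.25,0.6],[0.014,-0.32,0,0,0,0.3,0.6],[0.016,-0.37,0,0,0,0.35,0.6],[0.017,-0.41,0,0,0,0.388,0.6]]'
python3 -m creep '[[0,-0.02,0,0,0,0,0.6],[0,-0.026,0,0,0,0,0.6],[0,-0.026,0.03,0,0,0,0.6],[0,-0.026,0.06,0,0,0,0.6],[0,-0.026,0.08,0,0,0,0.6],[0,-0.026,0.08,0,0,0,0.6],[0,-0.026,0.08,0,0,0,0.6]]'
python3 - <<'E'
from h import *
go(.570,-.1523,.05,172.5)
a=grab("side","s3.png")["pixels"];b=grab("top","t3.png")["pixels"]
cv2.imwrite("pics/both3.png",np.hstack([cv2.resize(a[200:330,310:440],(400,400),interpolation=2),cv2.resize(b[160:290,320:450],(400,400),interpolation=2)]))
E
```

```text
clock: 6.45
tool_pos: [0.5639, -0.1279, 0.1548]
ee_rot: [180.0, -0.1, 172.4]
wrist_force: [0.2, 0.3, -2.4]
gripper_width: 0.0609
finger_force: 44.6
clock: 7.32
tool_pos: [0.5617, -0.1517, 0.0775]
ee_rot: [-180.0, 0.1, 172.5]
wrist_force: [-1.2, -0.9, -0.6]
gripper_width: 0.061
finger_force: 44.6
rows [-0.0083  0.0005  0.0275 -0.0005  0.0013  0.0006] [ 0.5617 -0.1517  0.0775] [-1.7997e+02  8.0000e-02  1.7254e+02] 7.325
```

View pics/both3.png

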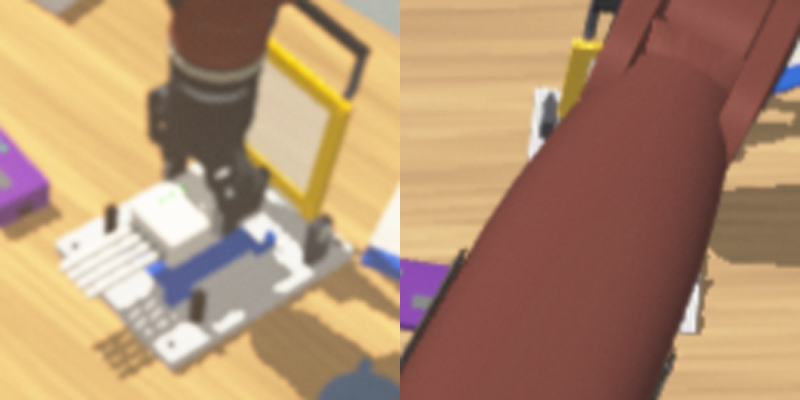

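The repeater hovers over the pocket and the antennas pass between the rests. The top view is blocked. Correct the 8 mm x lag, come lower, then check closely.

```bash
python3 -m creep '[[-0.004,0,0.01,0,0,0,0.6],[-0.008,0,0.02,0,0,0,0.6],[-0.008,0,0.025,0,0,0,0.6],[-0.008,0,0.025,0,0,0,0.6],[-0.008,0,0.025,0,0,0,0.6]]'
python3 - <<'E'
from h import *
np.set_printoptions(precision=2,suppress=True)
go(.570,-.1523,.033,172.5)
S=grab("side","s4.png");a=S["pixels"]
o=np.array([330,240])
im=cv2.resize(a[240:315,330:430],(800,600),interpolation=2)
s=env.state();t=s["tool_pos"];F=Ro.from_euler("z",s["ee_rot"][2]-180,degrees=True)
c=t-F.apply([.0025,0,.018])
X=c+F.apply([[-.055,.031,.034],[-.055,-.031,.034],[-.055,-.031,0],[-.14,-.018,.014],[-.14,.018,.014]])
N=np.array([.5675,-.152,.015]); G=Ro.from_euler("z",-7.5,degrees=True)
Y=N+G.apply([[-.057,-.033,0],[.057,-.033,0],[-.09,-.07,0],[-.053,-.062,.038]])
for k,col in((X,(0,0,255)),(Y,(0,160,0))):
    for p in (proj(S,k)-o+.5)*8-.5: cv2.drawMarker(im,tuple(int(v) for v in p),col,0,16,1)
cv2.imwrite("pics/c4.png",im)
E
```

```text
clock: 8.05
tool_pos: [0.5691, -0.1529, 0.0515]
ee_rot: [-180.0, 0.0, 172.5]
wrist_force: [-0.1, -0.3, -2.6]
gripper_width: 0.0612
finger_force: 44.6
rows [-0.    0.    0.02 -0.    0.    0.  ] [ 0.57 -0.15  0.05] [-179.99    0.01  172.5 ] 8.05
```

View pics/c4.png

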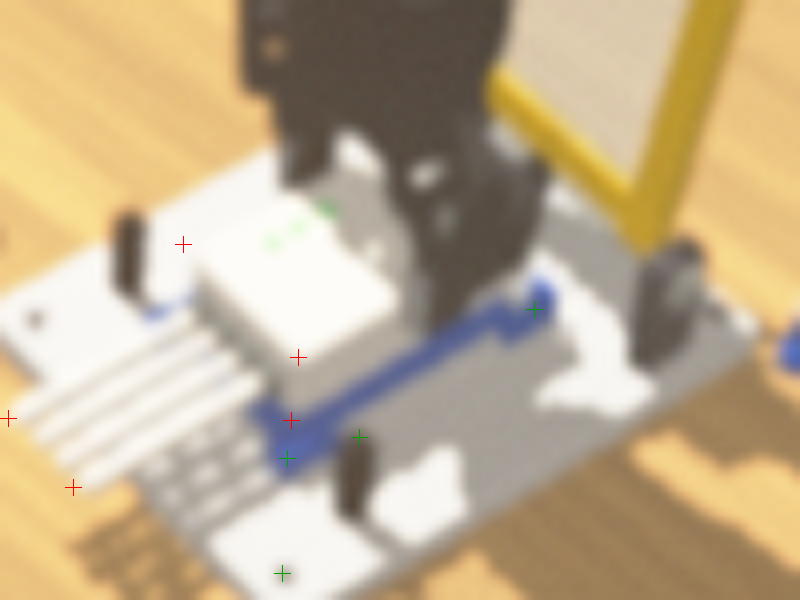

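The predicted markers agree to about 1 px. The tips sit about 1–2 mm towards the hinge of prediction, within the lead-in. The stop, hole and rest markers fit. Lower gently.

```bash
python3 -m creep '[[0,0,0.003,0,0,0,0.6],[0,0,0.006,0,0,0,0.6],[0,0,0.009,0,0,0,0.6],[0,0,0.012,0,0,0,0.6],[0,0,0.012,0,0,0,0.6],[0,0,0.012,0,0,0,0.6]]' 25
```

```text
clock: 8.85
tool_pos: [0.569, -0.1528, 0.0393]
ee_rot: [-180.0, 0.0, 172.5]
wrist_force: [-0.2, 0.1, -1.4]
gripper_width: 0.0611
finger_force: 44.6
```

```bash
python3 -m creep '[[0,0,0.002,0,0,0,0.6],[0,0,0.004,0,0,0,0.6],[0,0,0.005,0,0,0,0.6],[0,0,0.006,0,0,0,0.6],[0,0,0.006,0,0,0,0.6],[0,0,0.006,0,0,0,0.6]]'
```

```text
clock: 9.6
tool_pos: [0.5691, -0.1528, 0.0334]
ee_rot: [-180.0, 0.0, 172.5]
wrist_force: [-0.5, 0.1, -1.3]
gripper_width: 0.0615
finger_force: 44.7
```

```bash
python3 -m creep '[[0,0,0.001,0,0,0,0.6],[0,0,0.001,0,0,0,0.6],[0,0,0.001,0,0,0,0.6],[0,0,0.001,0,0,0,0.6]]'; python3 -m creep '[[0,0,0.001,0,0,0,0.6],[0,0,0.001,0,0,0,0.6],[0,0,0.001,0,0,0,0.6],[0,0,0.001,0,0,0,0.6]]'
```

```text
clock: 10.1
tool_pos: [0.5691, -0.1529, 0.033]
ee_rot: [-180.0, 0.0, 172.5]
wrist_force: [-1.7, 1.1, 5.5]
gripper_width: 0.0614
finger_force: 45.4
clock: 10.6
tool_pos: [0.5691, -0.1529, 0.033]
ee_rot: [-180.0, 0.0, 172.5]
wrist_force: [-7.0, 3.5, 14.4]
gripper_width: 0.0607
finger_force: 46.4
```

Contact came at the predicted seat height. Ease off, open slowly and rise straight up.

```bash
python3 -m creep '[[0,0,-0.0015,0,0,0,0.6],[0,0,-0.0015,0,0,0,0.28],[0,0,-0.0015,0,0,0,0.2],[0,0,-0.0015,0,0,0,0.1],[0,0,-0.0015,0,0,0,0.05],[0,0,-0.0015,0,0,0,0.05],[0,0,-0.0015,0,0,0,0.05]]'
python3 -m creep '[[0,0,-0.01,0,0,0,0.05],[0,0,-0.03,0,0,0,0.05],[0,0,-0.06,0,0,0,0.05],[0,0,-0.12,0,0,0,0.05],[0,0,-0.18,0,0,0,0.05],[0,0,-0.24,0,0,0,0.05],[0,0,-0.27,0,0,0,0.05],[0,0,-0.27,0,0,0,0.05]]' 20
python3 - <<'E'
from h import *
np.set_printoptions(precision=4,suppress=True)
S=grab("side","s5.png");a=S["pixels"]
im=cv2.resize(a[240:315,330:430],(800,600),interpolation=2)
N=np.array([.5675,-.152,.015]); G=Ro.from_euler("z",-7.5,degrees=True)
X=N+G.apply([[-.055,.031,.034],[-.055,-.031,.034],[.055,-.031,.034],[.055,.031,.034],[-.14,-.018,.014],[-.14,.018,.014]])
for p in (proj(S,X)-[330,240]+.5)*8-.5: cv2.drawMarker(im,tuple(int(v) for v in p),(0,0,255),0,16,1)
cv2.imwrite("pics/c5.png",im)
go(.570,-.1523,.30,172.5)
E
```

```text
clock: 11.48
tool_pos: [0.569, -0.1528, 0.0328]
ee_rot: [-180.0, -0.0, 172.5]
wrist_force: [-0.4, -0.3, 0.7]
gripper_width: 0.0814
finger_force: 0.0
clock: 12.48
tool_pos: [0.57, -0.1532, 0.3075]
ee_rot: [-179.9, 0.4, 172.5]
wrist_force: [-0.8, -0.1, -0.4]
gripper_width: 0.0813
finger_force: 0.0
rows [-0.0004  0.0008  0.0051 -0.0013  0.0033  0.0001] [ 0.5695 -0.153   0.3051] [-179.93    0.19  172.51] 12.525
```

View pics/c5.png

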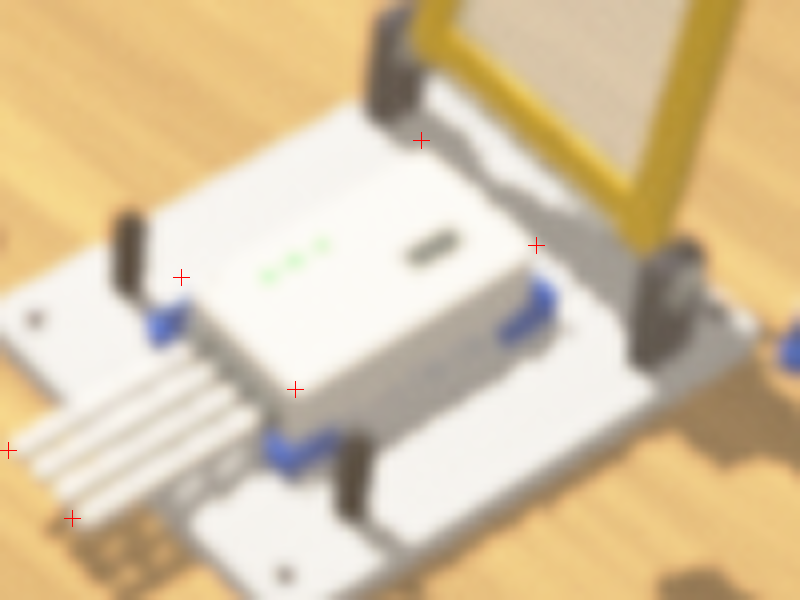

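The repeater lies flat between all four corner stops, antennas outwards. The measured outline matches the nest within about 1 px. Next, turn the gripper across the bar and go above it.

```bash
python3 -m creep '[[0,0,0,0,0,1.571,0.4],[0,0,0,0,0,1.571,0.4],[-0.05,0,0,0,0,1.571,0.4],[-0.1,0,0,0,0,1.571,0.4],[-0.115,0,0,0,0,1.571,0.4],[-0.115,0,0,0,0,1.571,0.4],[-0.115,0,0,0,0,1.571,0.4],[-0.115,0,0,0,0,1.571,0.4]]' 40
python3 -m creep '[[0,0,0,0,0,0.07,0.4],[0,0,0,0,0,0.07,0.4],[0,0,0,0,0,0.07,0.4]]'
python3 - <<'E'
from h import *
np.set_printoptions(precision=4,suppress=True)
go(.684,-.168,.233,82.5); print(env.state()["gripper_width"])
a=grab("side","s6.png")["pixels"];b=grab("top","t6.png")["pixels"]
cv2.imwrite("pics/both6.png",np.hstack([cv2.resize(a[150:280,350:480],(400,400),interpolation=2),cv2.resize(b[100:230,340:470],(400,400),interpolation=2)]))
E
```

```text
clock: 13.52
tool_pos: [0.6826, -0.1675, 0.3014]
ee_rot: [-179.9, -0.0, 86.2]
wrist_force: [-0.6, 1.3, 0.2]
gripper_width: 0.0512
finger_force: 0.0
clock: 13.9
tool_pos: [0.6828, -0.1677, 0.3022]
ee_rot: [-179.9, -0.0, 82.6]
wrist_force: [0.8, 0.4, 0.3]
gripper_width: 0.0512
finger_force: 0.0
rows [-0.0002  0.0013  0.0692 -0.0009 -0.0002  0.0025] [ 0.6828 -0.1677  0.3022] [-179.95   -0.01   82.65] 13.9
0.05119795458826497
```

View pics/both6.png

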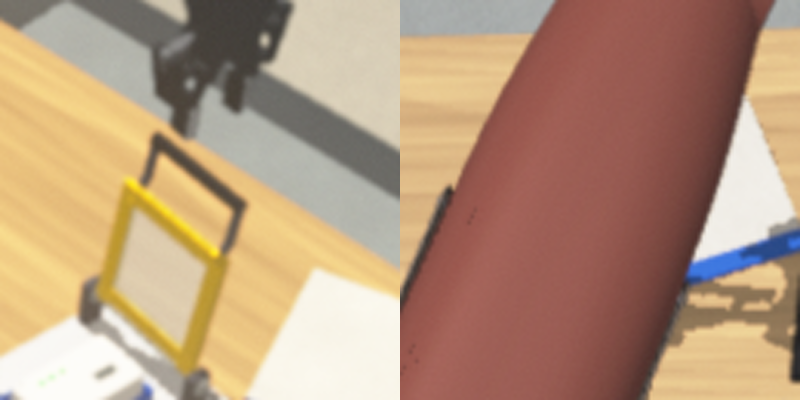

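The gripper is above the bar, with the jaws straddling it. Descend and close.

```bash
python3 -m creep '[[0,0.001,0.02,0,0,0,0.4],[0,0.001,0.045,0,0,0,0.4],[0,0.001,0.069,0,0,0,0.4],[0,0.001,0.069,0,0,0,0.4],[0,0.001,0.069,0,0,0,0.4]]'
python3 -m creep '[[0,0,0,0,0,0,0.6],[0,0,0,0,0,0,0.7],[0,0,0,0,0,0,0.8],[0,0,0,0,0,0,0.9],[0,0,0,0,0,0,1],[0,0,0,0,0,0,1],[0,0,0,0,0,0,1]]' 40
python3 - <<'E'
import numpy as np
f=lambda q:np.array([-.187*np.cos(q)+.012*np.sin(q),-.187*np.sin(q)-.012*np.cos(q)])
q0=1.71
for q in np.arange(1.6,-.01,-.1): print(round(q,2),(f(q)-f(q0)).round(4))
E
```

```text
clock: 14.62
tool_pos: [0.6842, -0.168, 0.235]
ee_rot: [179.9, 0.0, 82.6]
wrist_force: [0.1, 0.4, 0.5]
gripper_width: 0.0511
finger_force: 0.0
clock: 15.5
tool_pos: [0.6842, -0.168, 0.2342]
ee_rot: [180.0, 0.0, 82.6]
wrist_force: [2.1, -1.0, 4.6]
gripper_width: 0.0122
finger_force: 39.2
1.6 [-0.0204 -0.003 ]
1.5 [-0.0391 -0.0039]
1.4 [-0.0578 -0.0028]
1.3 [-0.0763  0.0001]
1.2 [-0.0944  0.0049]
1.1 [-0.112   0.0114]
1.0 [-0.1288  0.0197]
0.9 [-0.1447  0.0296]
0.8 [-0.1595  0.041 ]
0.7 [-0.1731  0.0539]
0.6 [-0.1854  0.068 ]
0.5 [-0.1962  0.0833]
0.4 [-0.2054  0.0997]
0.3 [-0.2129  0.1168]
0.2 [-0.2187  0.1346]
0.1 [-0.2227  0.1529]
-0.0 [-0.2248  0.1715]
```

```bash
python3 -m creep '[[0,-0.01,-0.002,0,0,0,1],[0,-0.02,-0.003,0,0,0,1],[0,-0.039,-0.004,0,0,0,1],[0,-0.058,-0.003,0,0,0,1],[0,-0.076,0,0,0,0,1],[0,-0.094,0.005,0,0,0,1],[0,-0.094,0.005,0,0,0,1]]'
```

```text
clock: 16.38
tool_pos: [0.5897, -0.1553, 0.2292]
ee_rot: [-180.0, -0.0, 82.5]
wrist_force: [-3.2, 2.2, 7.1]
gripper_width: 0.0127
finger_force: 42.3
```

```bash
python3 -m creep '[[0,-0.018,0.0065,0,0,0,1],[0,-0.035,0.015,0,0,0,1],[0,-0.051,0.025,0,0,0,1],[0,-0.0655,0.036,0,0,0,1],[0,-0.079,0.049,0,0,0,1],[0,-0.0915,0.063,0,0,0,1],[0,-0.0915,0.063,0,0,0,1]]'
```

```text
clock: 17.25
tool_pos: [0.4988, -0.1433, 0.1646]
ee_rot: [-179.8, -0.1, 82.5]
wrist_force: [-2.6, 2.3, 0.3]
gripper_width: 0.0124
finger_force: 42.9
```

```bash
python3 -m creep '[[0,-0.0105,0.015,0,0,0,1],[0,-0.02,0.032,0,0,0,1],[0,-0.0275,0.049,0,0,0,1],[0,-0.031,0.058,0,0,0,1],[0,-0.033,0.067,0,0,0,1],[0,-0.0355,0.076,0,0,0,1],[0,-0.037,0.085,0,0,0,1],[0,-0.037,0.085,0,0,0,1]]'
python3 -m creep '[[0,-0.001,0.005,0,0,0,1],[0,-0.0015,0.01,0,0,0,1],[0,-0.002,0.014,0,0,0,1],[0,-0.002,0.016,0,0,0,1],[0,-0.002,0.016,0,0,0,1]]'
```

```text
clock: 18.25
tool_pos: [0.4624, -0.1385, 0.08]
ee_rot: [-179.8, -0.1, 82.5]
wrist_force: [-7.5, 4.2, 0.3]
gripper_width: 0.0125
finger_force: 45.4
clock: 18.88
tool_pos: [0.4604, -0.1382, 0.0642]
ee_rot: [-179.8, -0.1, 82.6]
wrist_force: [-8.3, 3.0, -0.4]
gripper_width: 0.0126
finger_force: 45.9
```

```bash
python3 -m creep '[[0,-0.001,0.0015,0,0,0,1],[0,-0.001,0.0015,0,0,0,1],[0,-0.001,0.0015,0,0,0,1]]'; python3 -m creep '[[0,0,0.0015,0,0,0,1],[0,0,0.0015,0,0,0,1],[0,0,0.0015,0,0,0,1]]'; python3 -m creep '[[0,0,0.001,0,0,0,1],[0,0,0.001,0,0,0,1],[0,0,0.001,0,0,0,1]]'
```

```text
clock: 19.25
tool_pos: [0.4602, -0.1382, 0.0631]
ee_rot: [-179.9, -0.1, 82.6]
wrist_force: [-4.2, 3.2, -0.7]
gripper_width: 0.0126
finger_force: 45.9
clock: 19.62
tool_pos: [0.4601, -0.1382, 0.0616]
ee_rot: [-179.9, -0.1, 82.6]
wrist_force: [-4.9, 4.0, 0.1]
gripper_width: 0.0128
finger_force: 46.0
clock: 20.0
tool_pos: [0.4601, -0.1382, 0.0606]
ee_rot: [-179.9, -0.1, 82.6]
wrist_force: [-5.2, 3.7, -0.0]
gripper_width: 0.0124
finger_force: 46.1
```

```bash
python3 -m creep '[[0,0,0.001,0,0,0,1],[0,0,0.001,0,0,0,1],[0,0,0.001,0,0,0,1]]'; python3 -m creep '[[0,0,0.001,0,0,0,1],[0,0,0.001,0,0,0,1],[0,0,0.001,0,0,0,1]]'; python3 -m creep '[[0,0,0.001,0,0,0,1],[0,0,0.001,0,0,0,1],[0,0,0.001,0,0,0,1]]'
```

```text
clock: 20.38
tool_pos: [0.46, -0.1382, 0.0596]
ee_rot: [-179.9, -0.1, 82.6]
wrist_force: [-5.8, 3.9, -0.0]
gripper_width: 0.0123
finger_force: 46.1
clock: 20.75
tool_pos: [0.46, -0.1382, 0.0586]
ee_rot: [-179.9, -0.1, 82.6]
wrist_force: [-7.0, 4.3, 0.6]
gripper_width: 0.0126
finger_force: 46.1
clock: 21.12
tool_pos: [0.4599, -0.1382, 0.0579]
ee_rot: [-179.9, -0.1, 82.6]
wrist_force: [-7.0, 4.7, 3.3]
gripper_width: 0.0124
finger_force: 46.7
```

```bash
python3 - <<'E'
from h import *
a=grab("side","s7.png")["pixels"]
cv2.imwrite("pics/c7.png",cv2.resize(a[210:330,310:470],(800,600),interpolation=2))
E
```

```text
(no output)
```

View pics/c7.png

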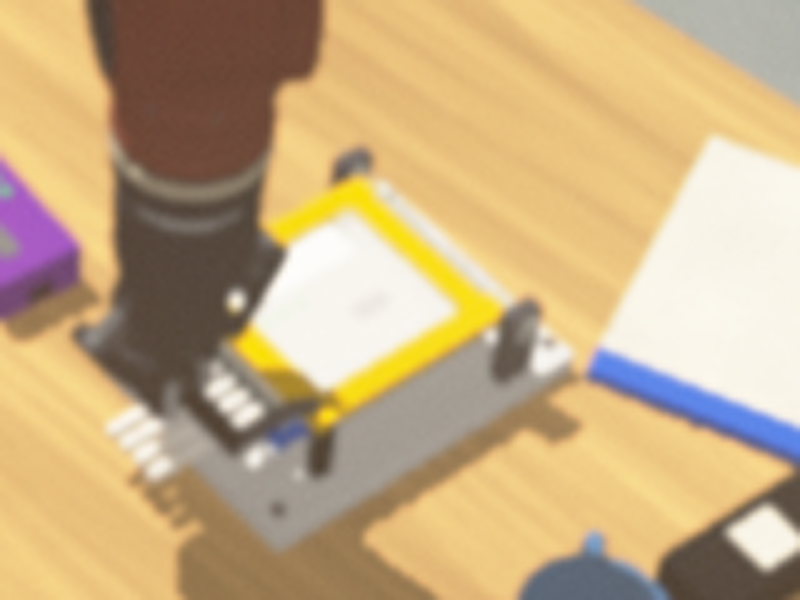

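The cover lies on the rests, with contact just starting. Press a little more to confirm the stop.

```bash
python3 -m creep '[[0,0,0.001,0,0,0,1],[0,0,0.001,0,0,0,1],[0,0,0.001,0,0,0,1]]'; python3 -m creep '[[0,0,0.001,0,0,0,1],[0,0,0.001,0,0,0,1],[0,0,0.001,0,0,0,1]]'
```

```text
clock: 21.55
tool_pos: [0.4599, -0.1382, 0.0577]
ee_rot: [-179.9, -0.0, 82.6]
wrist_force: [-10.4, 7.0, 11.5]
gripper_width: 0.0126
finger_force: 47.7
clock: 21.92
tool_pos: [0.4599, -0.1382, 0.0576]
ee_rot: [-179.9, -0.0, 82.6]
wrist_force: [-16.1, 8.1, 21.7]
gripper_width: 0.0124
finger_force: 48.6
```

Firm stop at constant height. Relieve, open and rise straight up.

```bash
python3 -m creep '[[0,0,-0.002,0,0,0,1],[0,0,-0.002,0,0,0,0.9],[0,0,-0.002,0,0,0,0.8],[0,0,-0.002,0,0,0,0.7],[0,0,-0.002,0,0,0,0.6],[0,0,-0.002,0,0,0,0.6],[0,0,-0.002,0,0,0,0.6]]'
python3 -m creep '[[0,0,-0.01,0,0,0,0.6],[0,0,-0.03,0,0,0,0.6],[0,0,-0.06,0,0,0,0.6],[0,0,-0.11,0,0,0,0.6],[0,0,-0.16,0,0,0,0.6],[0,0,-0.2,0,0,0,0.6],[0,0,-0.2,0,0,0,0.6],[0,0,-0.2,0,0,0,0.6]]'
python3 - <<'E'
from h import *
S=grab("side","s8.png");a=S["pixels"]
N=np.array([.5675,-.152,0]); G=Ro.from_euler("z",-7.5,degrees=True)
im=cv2.resize(a[210:330,310:470],(800,600),interpolation=2)
X=N+G.apply([[-.107,-.055,.07],[-.107,.055,.07],[-.06,-.065,.062],[-.14,-.018,.029],[-.14,.018,.029]])
for p in (proj(S,X)-[310,210]+.5)*5-.5: cv2.drawMarker(im,tuple(int(v) for v in p),(0,0,255),0,12,1)
cv2.imwrite("pics/c8.png",im)
E
```

```text
clock: 22.8
tool_pos: [0.4605, -0.1388, 0.0578]
ee_rot: [180.0, 0.0, 82.5]
wrist_force: [0.2, -0.3, 1.1]
gripper_width: 0.034
finger_force: 0.0
clock: 23.8
tool_pos: [0.4603, -0.1387, 0.2576]
ee_rot: [-180.0, 0.0, 82.6]
wrist_force: [-0.2, 0.1, -0.4]
gripper_width: 0.0342
finger_force: 0.0
```

View pics/c8.png

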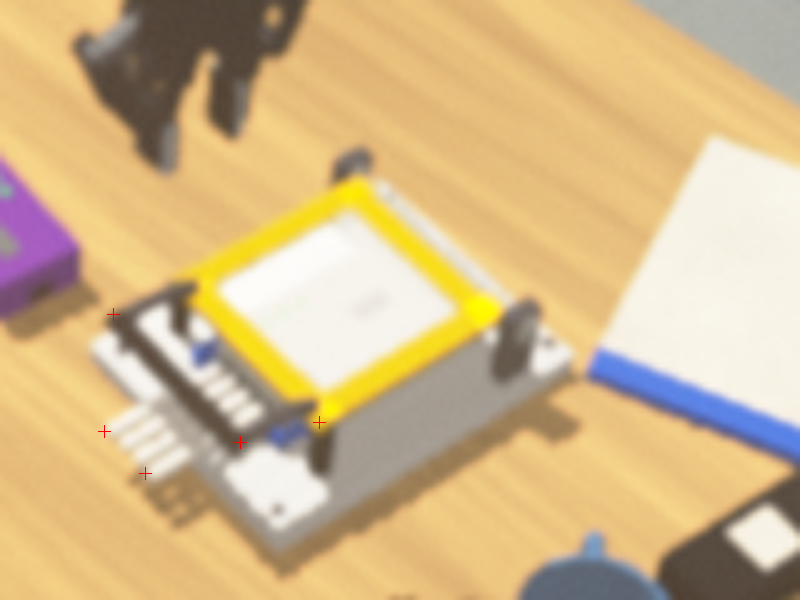

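The cover is down on its rests, with the bar at the predicted closed position (112,313)–(240,442). The antennas are out on the open side and the gripper is clear. Hand in.

```bash
python3 -c "
from h import *
print(ticket.close_job())"
```

```text
the job is handed in; nothing more can be done
None
```

The repeater is seated flat in the blue pocket with its antennas out over the open side, the cover was lowered gently onto its stop and released, and the job is handed in; the hand-in returned no verdict.

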